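# Find the high spot of a microscope filter wheel with a plunger indicator

## Task

The filter wheel sits out of true on its spindle. Slide the indicator up by its tab until the plunger is pressed against the wheel's edge to about the middle of its travel, then turn the wheel by its crank pin through one full turn with the plunger riding on it, and leave it with its high spot (deepest plunger reading) at the plunger. Grip lightly, press the plunger gently and never to its inner end stop, and leave the bottle, timer and eyepiece alone.

Things in the scene. Friction and masses are not known exactly. Their poses are not given: they have to be found in the camera images.
- rig: Fixed aluminium base plate, 170 (x) by 325 (y) by 12 mm high, carrying the filter wheel and the indicator's rail; it does not move in a run. Its origin lies on the wheel's axis at table height; its z axis is up, its y axis points from the wheel along the rail to the indicator. The plate reaches 85 mm to -y and 240 mm to +y of the axis.
- spindle (a point): Point on the wheel's fixed upright axis, on the small steel hub, 58 mm above the table. The wheel is a grey disc, radius 70 mm, top at 51 mm, with five coloured filters, seated 3 mm off-centre in an unmarked direction: in a turn its edge at the plunger comes and goes as a cosine, 67 to 73 mm from the axis. The high spot starts more than 55 degrees from the plunger, anywhere else.
- wheel (a joint): Angle of the filter wheel (rad), growing anticlockwise seen from above; at 0 the crank pin lies in the rig's +x direction from the axis. It turns either way for several turns without a stop, drags with 0.1 to 0.2 N m, and stays where it is left.
- crank (a point): Middle of the crank pin, 86 mm above the table: an upright white pin 16 mm in diameter, 56 to 106 mm above the table, 42 mm from the wheel's axis. It is a sleeve that spins freely on its own axis, so it can be gripped lightly (under 50 N), the hand's direction kept, and carried round the circle. Nothing else within 140 mm of the axis is higher than 58 mm.
- carriage (a joint): Slide of the indicator along its rail (m); it grows as the indicator goes towards the wheel (rig -y), 0 to 0.045. It drags with about 6 N and stays where it is left, also against the plunger's spring.
- tab (a point): Middle of the grip of the indicator's orange upright tab, 80 mm above the table. The tab, for pushing or gripping lightly (under 50 N), is 32 mm wide (rig x) and 16 mm thick (rig y), its top at 99 mm. It moves with joint carriage. 47 mm nearer the wheel is the centre of the round dial, 56 mm across, face up at 58 mm.
- tip: The sprung plunger with its brass ball tip, 10 mm in diameter. Its origin is the tip's foremost point, facing the wheel's edge, 44 mm above the table, on the line from the axis along rig +y. While it presses on the wheel, its distance from the axis is that of the wheel's edge. It must never bear more than 6 N.
- plunger (a joint): How far the sprung plunger is pressed in (m), 0 = fully out, 0.016 = its inner end stop; spring about 1 N at 0 rising to 3.3 N at 0.016. The dial shows it: its black needle turns anticlockwise 16.9 degrees per mm; red marks stand at 0 and 16 mm, black ones every 2 mm, and the green mark (nearest the wheel) at 8 mm, the middle.
- bottle: Bystander: blue bottle 38 mm in diameter, 105 mm high, standing; origin at the centre of its underside.
- timer: Bystander: white timer, 62 by 62 by 16 mm, lying; origin at the centre of its underside.
- eyepiece: Bystander: silver-grey eyepiece 42 mm in diameter, 64 mm high, standing; origin at the centre of its underside.

How it is judged:
On the way, in this order (a step that is already met when the one before it is completed fails the run):
1. the plunger stands pressed in to about the middle of its travel (6 to 10 mm) against the wheel (value of joint plunger between 0.006 and 0.01 m and contact force between tip and anything else above 0.5 N), for 0.5 s.
2. the wheel has been turned through a full turn with the plunger still pressed against it ((value of joint wheel above 5.75 rad or value of joint wheel below -5.75 rad) and value of joint plunger above 0.001 m and contact force between tip and anything else above 0.3 N), for 0.1 s.
At the end, for the whole second after the job is handed in: The plunger stands pressed against the wheel (3 to 15.5 mm in, with over 0.5 N), the wheel's edge at the plunger is more than 72.35 mm from the axis (high spot within about 25 degrees of the plunger), and wheel and indicator are at rest (value of joint plunger between 0.003 and 0.0155 m and horizontal distance between tip and spindle between 0.07235 and 0.0745 m and velocity of joint wheel between -0.02 and 0.02 rad/s and velocity of joint carriage between -0.002 and 0.002 m/s and contact force between tip and anything else above 0.5 N); the robot touches nothing.
It fails at once if the plunger is run to its inner end stop (pressed in more than 15.5 mm) (value of joint plunger above 0.0155 m).
It fails at once if the plunger is pressed with more than 6 N (contact force between tip and anything else above 6 N).
It fails at once if the fingers squeeze or strain the indicator or the wheel with more than 140 N in all (both fingers added) (contact force between the fingers and rig above 140 N).
It fails at once if the bottle, timer or eyepiece is shifted by more than 20 mm or tipped (distance of any of bottle, timer, eyepiece from where it was at the start of the episode above 0.02 m or angle between any of bottle, timer, eyepiece's own z axis and vertical above 0.3 rad).
It also fails if it takes over 72 s, if anything falls off the work surface, if the arm or the gripper's body presses on something with over 40 N, if the wrist force passes 120 N, or if a joint passes its speed limit or range.

## Robot

A 6-joint arm with a two-finger parallel gripper is mounted at the origin on the work surface. World frame = base frame: x ahead of the robot, y to its left, z up, the work surface at z = 0. Lengths are in m, angles in rad, forces in N, time in s.
With the tool pointing down it reaches from about 0.225 to 0.875 m from the base axis. Payload 3.4 kg.
Tool frame: the origin (TCP) lies between the finger pads; the fingertips stand 11 mm ahead of it and the grasp point (between the pads) lies 8 mm behind it (tips_ahead is the distance from the TCP to the fingertips, in m); z points along the fingers, x is the direction in which the jaws open and shut, and the axes are right-handed (so a half turn about z gives the same grasp; the last joint's range is limited). The gripper opens to 85 mm and grips with 20 to 120 N. Pads are 22 mm wide; open, the fingers measure 114 mm over their backs; the gripper's body (76 mm by 85 mm) begins 54 mm behind the grasp point. The pads swing forward as they close: fully open they stand 13 mm farther back than shut.
Start: joints at [-1.313, 0.276, 1.505, -0, 1.361, -0.121], TCP at [0.213, -0.534, 0.242] pointing down, gripper open.
Joint ranges: [-2.89, 2.89], [-0.75, 2.08], [0.22, 2.7], [-1.18, 4.32], [0.11, 2.71], [-2.7, 2.7]. Speed limits (rad/s): [2.57, 2.57, 3.14, 3.14, 3.14, 3.14].

## Interface

Orientations are given as a unit quaternion [w, x, y, z].
In Python, from rig import get_state, get_image, sign_off, masks_of, tips_ahead gives the robot as it stands.
- The arm moves only by the tool play_rows, never from a script. Its argument "series" is a list of rows, each an object of numbers: "fingers": the closure, from -1 (fully open) to 1 (shut); "dx", "dy", "dz": the shift along the world's x, y, z in mm; "turn": the turn about the world's z in rad. A call has 1 to 20 rows; each row shifts and turns the pose as measured when the row begins; what a row does not reach is not made up. A row lasts 1/12 s, in which the tool goes at most 41.7 mm and 7.16 degrees, less where a joint would pass 70% of its speed; a pose out of reach is approached as far as the arm can. A call with a gripper value outside its range is refused whole. The fingers move at their own pace and stop on an object; "squeeze" is the grip in N (left out, the last holds). Time passes only in rows, so rows that do not move let the fingers close. It gives the time, the measured TCP pose, the force and the opening at its end, in the units of the state.
- get_state(): the state, without advancing time (a new reading comes with each control period).
- get_image(name): name is "scene" or "top"; returns a dict with "pixels" (400x640x3 uint8, red, green, blue), "vfov" (degrees; the focal length in pixels is half the picture's height over the tangent of half this angle, whatever the lens; pixels are square), "cx", "cy" (the principal point, pixels), "rvec" (rotation vector, rad) and "tvec" (3), from world to camera coordinates, as OpenCV has them. Camera axes: x right, y down, z forward; pixel columns grow to the right and rows downward; lengths in m; the calibration is good to about 2 mm. A picture is of the moment at which its call begins. There is no depth.
- sign_off(): hands the job in, once; it reports no verdict.
Trained networks look in a picture, given as the dict that the camera call returned (one of the last four; its "shot" number tells which), for a name from the list of things; names that differ only in an ending like _2 or _b are one class to them, and where a whole thing is asked for, a point or a joint stands for the part that bears it (a point fixed in the world has none). Each returns a list of dicts, best first, with "p" (0 to 1); they miss things now and then, are a little off and sometimes report something else, mostly with a low value. They report only what shows in the picture. A call takes as long as a camera call.
- masks_of(picture, label): "region" (400x640 bool, what is visible of it) and "xy" ([column, row] in pixels, amid what is visible of it).
The state is a dict: "clock": time; "qpos": joint angles; "qd": joint speeds; "effort": joint torques, N m; "position": TCP position; "ee_rot": TCP orientation; "contact_force": force on the tool from outside, world axes, zero at the start; "moment": the same for the moment, N m; "width": finger opening in m.
Only numpy, scipy, OpenCV 4.12 (cv2) and the standard library are available. Lean on these libraries where they do the work, as an engineer would, in place of code of your own. Each camera call takes 0.05 s, during which the arm holds its last target. There are 200 camera calls.

## Working session

There is one attempt and no reset: what is moved stays moved. The work goes in short steps, Python scripts to look and compute and a tool call to move; the robot and the scene stay as the last step left them, time stands still between calls to the robot, and variables do not carry over. Pictures are saved under pics/ and viewed, about 8 in all and at most 12, crops included, and the job is handed in when it is done.

Besides the shell and the picture viewer there is one more tool, called after "Request:" by a JSON object that holds its "name" and its "arguments", one argument or row to a line. play_rows: Moves the arm, as the interface text tells. Its arguments: {"type":"object","properties":{"series":{"type":"array"},"squeeze":{"type":"number"}},"required":["series"]}

```bash
mkdir -p pics; ls; cat > h.py <<'E'
import numpy as np, cv2
from rig import get_state, get_image, sign_off, masks_of, tips_ahead
def cam(p):
    f=p["pixels"].shape[0]/2/np.tan(np.radians(p["vfov"])/2)
    K=np.array([[f,0,p["cx"]],[0,f,p["cy"]],[0,0,1.]])
    R=cv2.Rodrigues(np.array(p["rvec"],float))[0]; t=np.array(p["tvec"],float)
    return K,R,t
def back(p,uv,z):
    K,R,t=cam(p); d=R.T@np.linalg.solve(K,[uv[0],uv[1],1]); c=-R.T@t
    return c+d*(z-c[2])/d[2]
def proj(p,X):
    K,R,t=cam(p); q=(K@(R@np.array(X,float).reshape(-1,3).T+t[:,None])).T
    return q[:,:2]/q[:,2:]
def save(p,n,box=None,s=1):
    im=p["pixels"][:,:,::-1]
    if box: im=im[box[1]:box[3],box[0]:box[2]]
    cv2.imwrite("pics/"+n+".png",cv2.resize(im,None,fx=s,fy=s,interpolation=cv2.INTER_CUBIC))
E
python3 - <<'E'
from h import *
s=get_state(); print({k:np.round(v,3) for k,v in s.items()}, tips_ahead if not callable(tips_ahead) else tips_ahead())
Z=dict(rig=.012,crank=.106,tab=.08,wheel=.051,tip=.044,carriage=.058,bottle=.05,timer=.016,eyepiece=.032)
ims=[]
for n in ("scene","top"):
    p=get_image(n); ims.append(p["pixels"]); 
    K,R,t=cam(p); print(n,"cam at",-R.T@t,K[0,0],{k:v for k,v in p.items() if k!="pixels"})
    for l in Z:
        for m in masks_of(p,l)[:2]:
            print(l,round(m["p"],2),np.round(m["xy"]),m["region"].sum(),np.round(back(p,m["xy"],Z[l]),3))
cv2.imwrite("pics/a_top.png",ims[1][:,:,::-1]);cv2.imwrite("pics/a_scene.png",ims[0][:,:,::-1])
E
```

```text
pics
{'clock': np.float64(0.0), 'qpos': array([-1.313,  0.277,  1.506,  0.   ,  1.361, -0.121]), 'qd': array([ 0.   ,  0.001, -0.   ,  0.001, -0.001, -0.   ]), 'effort': array([-2.0000e-03, -4.1677e+01, -2.4580e+01, -1.0000e-03,  1.1000e-02,
       -0.0000e+00]), 'position': array([ 0.213, -0.534,  0.241]), 'ee_rot': array([-0.001,  0.828, -0.561, -0.001]), 'contact_force': array([ 0.521, -0.164,  0.437]), 'moment': array([ 0.015, -0.019, -0.03 ]), 'width': np.float64(0.085)} 0.011
scene cam at [1.15859275 0.10800728 0.53420736] 368.45776006363286 {'vfov': 56.98649041497471, 'cx': 315.2614285335156, 'cy': 195.66112650374586, 'rvec': array([ 1.44364563,  1.86545295, -0.96860434]), 'tvec': array([ 0.16959654, -0.2084888 ,  1.25185849]), 'shot': 1}
rig 0.81 [343. 256.] 10636 [0.614 0.037 0.012]
crank 0.59 [301. 227.] 2558 [ 0.656 -0.038  0.106]
tab 0.58 [371. 258.] 1546 [0.676 0.094 0.08 ]
wheel 0.72 [304. 225.] 2603 [ 0.584 -0.053  0.051]
bottle 0.82 [173. 216.] 723 [ 0.628 -0.331  0.05 ]
timer 0.93 [229. 185.] 362 [ 0.437 -0.294  0.016]
timer 0.17 [373. 256.] 1550 [0.602 0.096 0.016]

[... 272 characters left out ...]
-0.0642341 ,  0.53665267,  1.0994041 ]), 'shot': 2}
rig 0.86 [292. 178.] 9685 [0.6   0.012 0.012]
crank 0.96 [324. 187.] 3006 [ 0.568 -0.064  0.106]
tab 0.7 [323. 188.] 2963 [ 0.57  -0.063  0.08 ]
tab 0.56 [258. 156.] 927 [0.64  0.081 0.08 ]
wheel 0.71 [322. 192.] 2974 [ 0.564 -0.06   0.051]
carriage 0.86 [256. 161.] 884 [0.634 0.09  0.058]
carriage 0.48 [443. 169.] 351 [ 0.616 -0.336  0.058]
bottle 0.67 [322. 186.] 2968 [ 0.577 -0.061  0.05 ]
bottle 0.55 [444. 167.] 361 [ 0.622 -0.339  0.05 ]
timer 0.75 [431. 256.] 751 [ 0.418 -0.315  0.016]
timer 0.63 [289. 179.] 9743 [0.598 0.018 0.016]
eyepiece 0.87 [449. 214.] 306 [ 0.515 -0.354  0.032]
eyepiece 0.16 [290. 176.] 9619 [0.604 0.013 0.032]
```

```bash
python3 - <<'E'
import cv2
a=cv2.imread("pics/a_top.png")[90:290,190:490]; b=cv2.imread("pics/a_scene.png")[130:330,190:490]
cv2.imwrite("pics/a2.png",cv2.resize(a,None,fx=2.66,fy=2.66,interpolation=cv2.INTER_CUBIC)); cv2.imwrite("pics/b2.png",cv2.resize(b,None,fx=2.66,fy=2.66,interpolation=cv2.INTER_CUBIC))
E
```

```text
(no output)
```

View pics/a2.png

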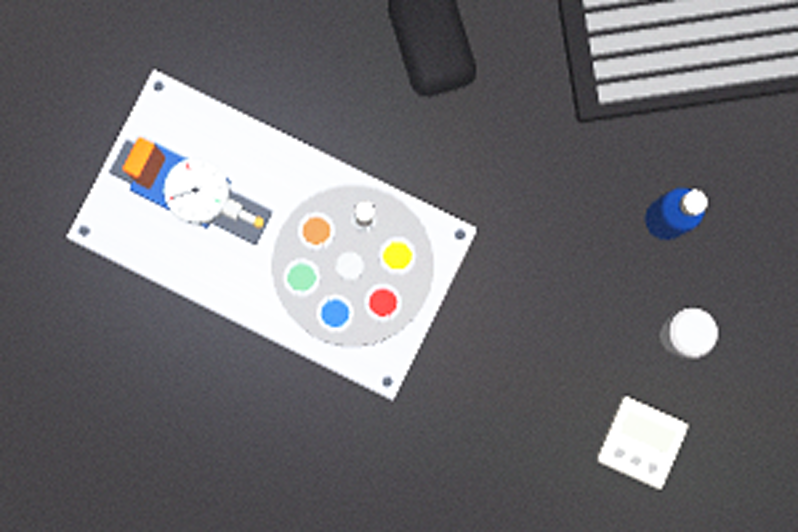

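View pics/b2.png

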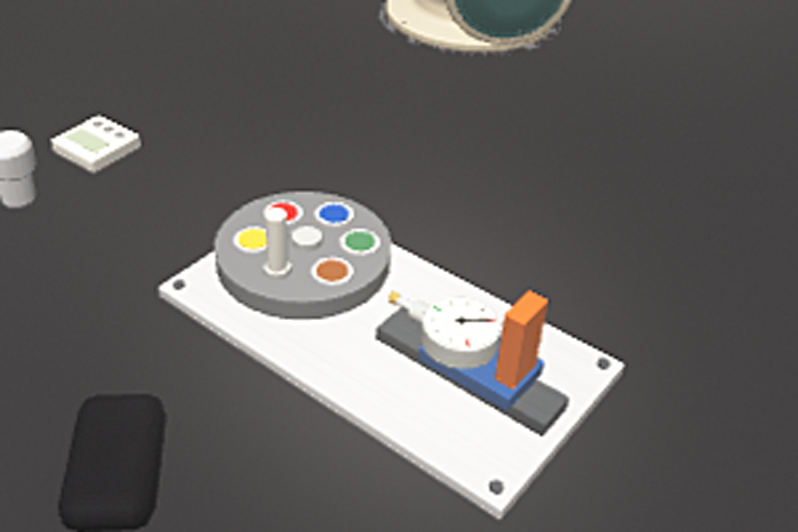

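The top view shows the plate with corners near crop pixels (155,70), (475,230), (397,398) and (68,237). The hub is at (350,265), the pin top at (366,210), the tab at (140,155) and the dial at (195,190). The scene view agrees, and the bystanders are well clear on the -y side.

```bash
cat >> h.py <<'E'
E
python3 - <<'E'
from h import *
from scipy.optimize import least_squares
T=get_image("top"); S=get_image("scene")
def fix(p,pts):  # refine corners
    g=cv2.cvtColor(p["pixels"],cv2.COLOR_RGB2GRAY)
    c=np.array(pts,np.float32).reshape(-1,1,2); return cv2.cornerSubPix(g,c,(4,4),(-1,-1),(3,30,.01)).reshape(-1,2)
k=2.66
a=np.array([(155,70),(475,230),(397,398),(68,237)])/k+[190,90]
b=np.array([(160,290),(498,515),(624,367)])/k+[190,130]
a=fix(T,a); b=fix(S,b); print(a.round(1),b.round(1))
# top order: (155,70)= +x,+y ; (475,230)= +x,-y ; (397,398)= -x,-y ; (68,237)= -x,+y
L=np.array([[85,240],[85,-85],[-85,-85],[-85,240]])/1e3
def W(v,q,z):
    c,s=np.cos(v[2]),np.sin(v[2]); q=np.atleast_2d(q); return np.c_[v[0]+c*q[:,0]-s*q[:,1],v[1]+s*q[:,0]+c*q[:,1],np.full(len(q),z)]
def res(v,which):
    r=[]
    if "T" in which: r.append(proj(T,W(v,L,.012))-a); r.append(proj(T,W(v,[0,0],.058))-(np.array([350,265])/k+[190,90]))
    if "S" in which: r.append(proj(S,W(v,L[[1,0,3]],.012))-b); r.append(proj(S,W(v,[0,0],.058))-(np.array([307,236])/k+[190,130]))
    return np.vstack(r).ravel()
for w in ("T","S","TS"):
    f=least_squares(res,[.57,-.06,-.45],args=(w,),x_scale=[.01,.01,.01]); print(w,f.x,np.abs(f.fun).max().round(2))
v=f.x; np.save("v.npy",v)
c,s=np.cos(v[2]),np.sin(v[2]); R=np.array([[c,-s],[s,c]])
for n,p,uv,z in (("pinT",T,np.array([366,208])/k+[190,90],.106),("pinS",S,np.array([277,214])/k+[190,130],.106),("tabT",T,np.array([144,150])/k+[190,90],.099),("tabS",S,np.array([528,303])/k+[190,130],.099),("dialT",T,np.array([195,190])/k+[190,90],.058),("dialS",S,np.array([463,322])/k+[190,130],.058),("tipT",T,np.array([264,222])/k+[190,90],.044)):
    X=back(p,uv,z); q=R.T@(X[:2]-v[:2]); print(n,X.round(4),"rig",(q*1e3).round(1),"ang",np.arctan2(q[1],q[0]).round(3))
E
```

```text
[[247.5 115.7]
 [368.6 175.6]
 [337.  240. ]
 [214.5 178.6]] [[248.8 237.8]
 [377.2 324.5]
 [424.4 266.6]]
T [ 0.56843383 -0.05867346 -0.45924875] 0.71
S [ 0.57307812 -0.05447475 -0.46522931] 1.28
TS [ 0.57025397 -0.05651705 -0.46217214] 3.05
pinT [ 0.6102 -0.073   0.106 ] rig [43.1  3.1] ang 0.071
pinS [ 0.612 -0.065  0.106] rig [41.2 11. ] ang 0.262
tabT [0.6588 0.1102 0.099 ] rig [  4.9 188.7] ang 1.545
tabS [0.6537 0.1207 0.099 ] rig [ -4.3 195.8] ang 1.593
dialT [0.6324 0.0729 0.058 ] rig [ -2.1 143.6] ang 1.585
dialS [0.6383 0.079  0.058 ] rig [  0.4 151.6] ang 1.568
tipT [0.6071 0.0147 0.044 ] rig [ 1.2 80.1] ang 1.556
```

Request:
{"name": "play_rows", "arguments": {
  "series": [
    {"dx": 22, "dy": 32.5, "turn": -0.042},
    {"dx": 22, "dy": 32.5, "turn": -0.042},
    {"dx": 22, "dy": 32.5, "turn": -0.042},
    {"dx": 22, "dy": 32.5, "turn": -0.042},
    {"dx": 22, "dy": 32.5, "turn": -0.042},
    {"dx": 22, "dy": 32.5, "turn": -0.042},
    {"dx": 22, "dy": 32.5, "turn": -0.042},
    {"dx": 22, "dy": 32.5, "turn": -0.042},
    {"dx": 22, "dy": 32.5, "turn": -0.042},
    {"dx": 22, "dy": 32.5, "turn": -0.042},
    {"dx": 22, "dy": 32.5, "turn": -0.042},
    {"dx": 22, "dy": 32.5, "turn": -0.042},
    {"dx": 22, "dy": 32.5, "turn": -0.042},
    {"dx": 22, "dy": 32.5, "turn": -0.042},
    {"dx": 22, "dy": 32.5, "turn": -0.042},
    {"dx": 22, "dy": 32.5, "turn": -0.042},
    {"dx": 22, "dy": 32.5, "turn": -0.042},
    {"dx": 22, "dy": 32.5, "turn": -0.042},
    {"dx": 22, "dy": 32.5, "turn": -0.042},
    {"dx": 22, "dy": 32.5, "turn": -0.042}
  ],
  "squeeze": 20
}}

```text
invalid input at $.series[0]: expected keys fingers, dx, dy, dz, turn
```

Request:
{"name": "play_rows", "arguments": {
  "series": [
    {"fingers": -1, "dx": 22, "dy": 32.5, "dz": 0, "turn": -0.042},
    {"fingers": -1, "dx": 22, "dy": 32.5, "dz": 0, "turn": -0.042},
    {"fingers": -1, "dx": 22, "dy": 32.5, "dz": 0, "turn": -0.042},
    {"fingers": -1, "dx": 22, "dy": 32.5, "dz": 0, "turn": -0.042},
    {"fingers": -1, "dx": 22, "dy": 32.5, "dz": 0, "turn": -0.042},
    {"fingers": -1, "dx": 22, "dy": 32.5, "dz": 0, "turn": -0.042},
    {"fingers": -1, "dx": 22, "dy": 32.5, "dz": 0, "turn": -0.042},
    {"fingers": -1, "dx": 22, "dy": 32.5, "dz": 0, "turn": -0.042},
    {"fingers": -1, "dx": 22, "dy": 32.5, "dz": 0, "turn": -0.042},
    {"fingers": -1, "dx": 22, "dy": 32.5, "dz": 0, "turn": -0.042},
    {"fingers": -1, "dx": 22, "dy": 32.5, "dz": 0, "turn": -0.042},
    {"fingers": -1, "dx": 22, "dy": 32.5, "dz": 0, "turn": -0.042},
    {"fingers": -1, "dx": 22, "dy": 32.5, "dz": 0, "turn": -0.042},
    {"fingers": -1, "dx": 22, "dy": 32.5, "dz": 0, "turn": -0.042},
    {"fingers": -1, "dx": 22, "dy": 32.5, "dz": 0, "turn": -0.042},
    {"fingers": -1, "dx": 22, "dy": 32.5, "dz": 0, "turn": -0.042},
    {"fingers": -1, "dx": 22, "dy": 32.5, "dz": 0, "turn": -0.042},
    {"fingers": -1, "dx": 22, "dy": 32.5, "dz": 0, "turn": -0.042},
    {"fingers": -1, "dx": 22, "dy": 32.5, "dz": 0, "turn": -0.042},
    {"fingers": -1, "dx": 22, "dy": 32.5, "dz": 0, "turn": -0.042}
  ],
  "squeeze": 20
}}

```text
clock: 2.77
position: [0.6628, 0.1411, 0.2445]
ee_rot: [-0.002, -0.503, 0.864, -0.005]
contact_force: [0.2, -1.3, -0.3]
width: 0.0853
```

Request:
{"name": "play_rows", "arguments": {
  "series": [
    {"fingers": -1, "dx": -3, "dy": -13, "dz": -24, "turn": 0.027},
    {"fingers": -1, "dx": -3, "dy": -12, "dz": -24, "turn": 0.027},
    {"fingers": -1, "dx": 0, "dy": 0, "dz": -24, "turn": 0},
    {"fingers": -1, "dx": 0, "dy": 0, "dz": 0, "turn": 0},
    {"fingers": -1, "dx": 0, "dy": 0, "dz": 0, "turn": 0}
  ]
}}

```text
clock: 3.18
position: [0.6642, 0.128, 0.1701]
ee_rot: [0.004, -0.532, 0.847, -0.005]
contact_force: [0.8, -0.9, 0.4]
width: 0.0851
```

```bash
python3 - <<'E'
from h import *
from scipy.spatial.transform import Rotation as Ro
s=get_state(); q=s["ee_rot"]; M=Ro.from_quat([q[1],q[2],q[3],q[0]]).as_matrix(); print(s["position"],s["contact_force"],"xang",np.degrees(np.arctan2(M[1,0],M[0,0])),M[:,2])
S=get_image("scene");T=get_image("top")
ims=[]
for p,(x,y) in ((S,(230,130)),(T,(180,70))):
    im=p["pixels"][:,:,::-1].copy()
    tip=s["position"]+M@np.array([0,0,-.002]); pts=[s["position"],tip+M[:,0]*.0425,tip-M[:,0]*.0425]
    big=cv2.resize(im[y:y+200,x:x+200],None,fx=2,fy=2,interpolation=cv2.INTER_CUBIC)
    for u in proj(p,pts): cv2.circle(big,tuple(int(i) for i in (u-[x,y])*2),3,(255,0,255),1)
    ims.append(big)
cv2.imwrite("pics/c.png",np.hstack(ims))
E
```

```text
[0.66416468 0.12796171 0.17014496] [ 0.79452272 -0.8772198   0.44820328] xang -115.72029800828062 [ 0.01086456 -0.00399986 -0.99993298]
```

View pics/c.png

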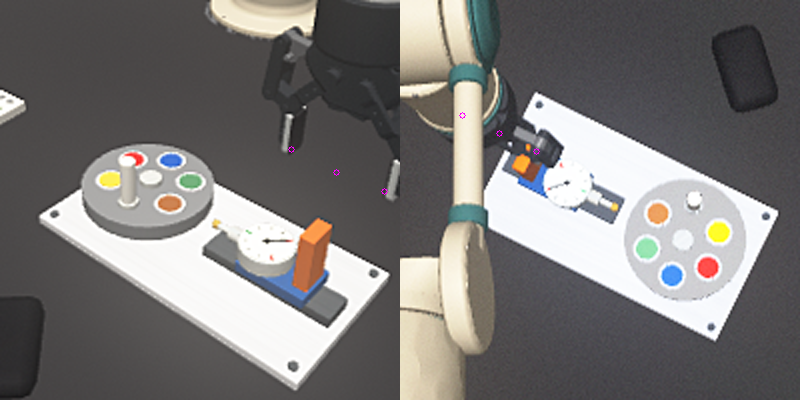

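The scene camera's predicted pad ends (291,149 and 384,190) agree with the actual pads. The dial needle is at the 0 mark and the tab is at (313,240).

Request:
{"name": "play_rows", "arguments": {
  "series": [
    {"fingers": -1, "dx": -5, "dy": -5, "dz": 0, "turn": 0},
    {"fingers": -1, "dx": -4, "dy": -4, "dz": -20, "turn": 0},
    {"fingers": -1, "dx": 0, "dy": 0, "dz": -25, "turn": 0},
    {"fingers": -1, "dx": 0, "dy": 0, "dz": -25, "turn": 0},
    {"fingers": -1, "dx": 0, "dy": 0, "dz": -20, "turn": 0},
    {"fingers": -1, "dx": 0, "dy": 0, "dz": 0, "turn": 0},
    {"fingers": -1, "dx": 0, "dy": 0, "dz": 0, "turn": 0}
  ]
}}

```text
clock: 3.87
position: [0.6606, 0.1159, 0.0932]
ee_rot: [0.015, -0.531, 0.847, -0.011]
contact_force: [0.5, 0.1, 0.8]
width: 0.0853
```

```bash
python3 - <<'E'
from h import *
s=get_state(); print(s["position"],s["contact_force"])
S=get_image("scene"); save(S,"d",(280,190,440,300),5)
E
```

```text
[0.66063325 0.11593079 0.0932268 ] [0.51312871 0.13331811 0.81900047]
```

View pics/d.png

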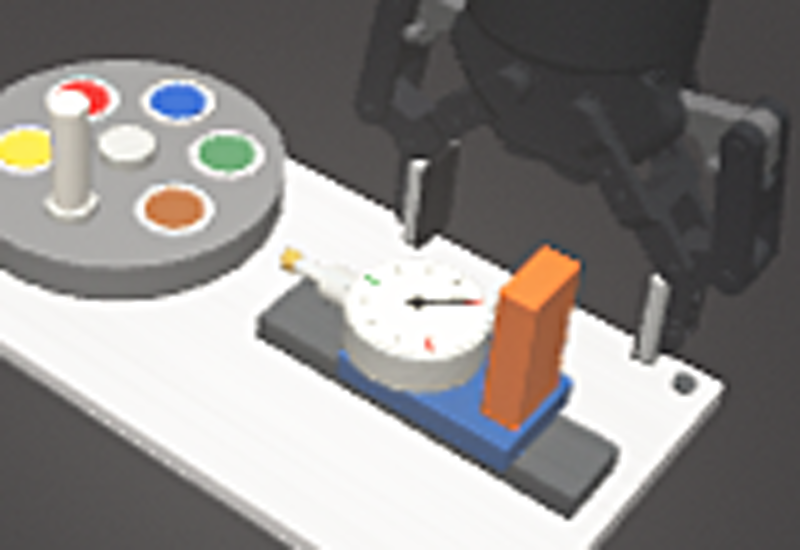

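The needle is at 0. The tab's top centre (540,275 in the crop) sits between the pads (415,245 and 650,360), so the hand needs about -5 mm x and +2 mm y.

Request:
{"name": "play_rows", "arguments": {
  "series": [
    {"fingers": -1, "dx": -5, "dy": 3, "dz": -6, "turn": 0},
    {"fingers": -1, "dx": 0, "dy": 0, "dz": -8, "turn": 0},
    {"fingers": -1, "dx": 0, "dy": 0, "dz": 0, "turn": 0},
    {"fingers": 0.2, "dx": 0, "dy": 0, "dz": 0, "turn": 0},
    {"fingers": 0.4, "dx": 0, "dy": 0, "dz": 0, "turn": 0},
    {"fingers": 0.6, "dx": 0, "dy": 0, "dz": 0, "turn": 0},
    {"fingers": 0.8, "dx": 0, "dy": 0, "dz": 0, "turn": 0},
    {"fingers": 1, "dx": 0, "dy": 0, "dz": 0, "turn": 0},
    {"fingers": 1, "dx": 0, "dy": 0, "dz": 0, "turn": 0},
    {"fingers": 1, "dx": 0, "dy": 0, "dz": 0, "turn": 0}
  ],
  "squeeze": 20
}}

```text
clock: 4.75
position: [0.6586, 0.1184, 0.0861]
ee_rot: [0.019, -0.531, 0.847, -0.015]
contact_force: [1.3, 2.7, -2.4]
width: 0.0159
```

Request:
{"name": "play_rows", "arguments": {
  "series": [
    {"fingers": 1, "dx": -1.8, "dy": -3.6, "dz": 0, "turn": 0},
    {"fingers": 1, "dx": -1.8, "dy": -3.6, "dz": 0, "turn": 0},
    {"fingers": 1, "dx": -1.8, "dy": -3.6, "dz": 0, "turn": 0},
    {"fingers": 1, "dx": 0, "dy": 0, "dz": 0, "turn": 0}
  ]
}}

```text
clock: 5.08
position: [0.6559, 0.113, 0.0861]
ee_rot: [0.024, -0.53, 0.847, -0.012]
contact_force: [-0.8, -3.6, 2.3]
width: 0.0157
```

```bash
cat >> h.py <<'E'
v=np.load("v.npy"); TH=v[2]
def rigw(o,q,z): # rig coords -> world, o = origin used
    c,s=np.cos(TH),np.sin(TH); q=np.atleast_2d(q).T; return np.c_[o[0]+c*q[0]-s*q[1],o[1]+s*q[0]+c*q[1],np.full(q.shape[1],z)]
def rect(p,o,yc,s=.25,h=36,z=.058):
    # top-down view about rig point (0,yc): columns +x rig, rows -> down = -y rig ; s mm per px
    n=int(2*h/s); g=(np.arange(n)-n/2+.5)*s/1e3
    X,Y=np.meshgrid(g,-g); uv=proj(p,rigw(o,np.c_[X.ravel(),Y.ravel()+yc],z)).astype(np.float32)
    return cv2.remap(p["pixels"][:,:,::-1].copy(),uv[:,0].reshape(n,n),uv[:,1].reshape(n,n),cv2.INTER_CUBIC)
OS=np.array([.57308,-.05447]); OT=np.array([.56843,-.05867])
E
python3 - <<'E'
from h import *
s=get_state(); print(s["position"],s["contact_force"])
S=get_image("scene");T=get_image("top")
c,n=np.cos(TH),np.sin(TH)
tab=np.array([[c,n],[-n,c]])@(s["position"][:2]-OS); print("tab rig",tab)
yc=tab[1]-.047
cv2.imwrite("pics/e.png",np.hstack([rect(S,OS,yc,.2),rect(T,OT,yc,.2)]))
E
```

```text
[0.65592218 0.11298678 0.08611725] [-0.81335069 -3.64109464  2.26347672]
tab rig [-0.00051699  0.18682701]
```

View pics/e.png

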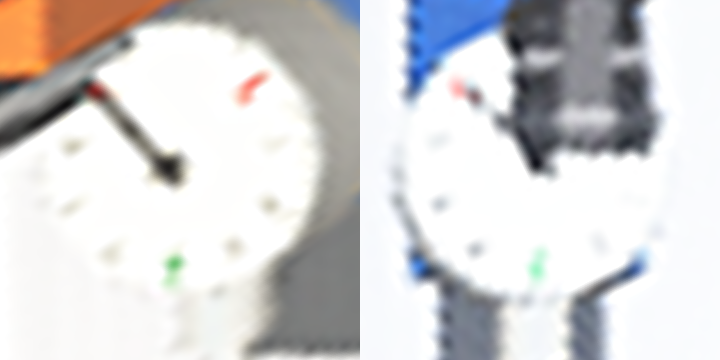

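Rectified dial: scene view hub at (173,168), needle at (92,85) on the 0 mark, green at (175,265). The plunger has not touched yet, and only 6 mm of the move was made.

Request:
{"name": "play_rows", "arguments": {
  "series": [
    {"fingers": 1, "dx": -1.8, "dy": -3.6, "dz": 0, "turn": 0},
    {"fingers": 1, "dx": -1.8, "dy": -3.6, "dz": 0, "turn": 0},
    {"fingers": 1, "dx": -1.8, "dy": -3.6, "dz": 0, "turn": 0},
    {"fingers": 1, "dx": 0, "dy": 0, "dz": 0, "turn": 0}
  ]
}}

```text
clock: 5.52
position: [0.6527, 0.1064, 0.0861]
ee_rot: [0.029, -0.53, 0.847, -0.01]
contact_force: [-1.3, -1.7, 1.6]
width: 0.0158
```

```bash
cat >> h.py <<'E'
def read_dial(p,o,yc,xc=0):
    s=.2; im=rect(p,o,yc,s).astype(float).max(2); im=cv2.GaussianBlur(im,(0,0),2)  # max channel: colours stay bright
    n=im.shape[0]; A=np.radians(np.arange(0,360,.5)); r=np.arange(2,17,.25)
    best=None
    for oy in np.arange(-7,7.1,.5):
        for ox in np.arange(-7,7.1,.5):
            c0,r0=n/2+ox/s,n/2+oy/s
            if im[int(r0),int(c0)]>110: continue
            # angle measured anticlockwise from -y rig (down in the picture)
            C=(c0+np.outer(np.sin(A),r)/s).astype(np.float32); Rr=(r0+np.outer(np.cos(A),r)/s).astype(np.float32)
            m=cv2.remap(im.astype(np.float32),C,Rr,cv2.INTER_LINEAR).mean(1); j=m.argmin()
            # white all round elsewhere: median
            sc=np.median(m)-m[j]
            if best is None or sc>best[0]: best=(sc,8+((np.degrees(A[j])+180)%360-180)/16.9,ox,oy)
    return best
def look(tab=None):
    s=get_state(); S=get_image("scene"); T=get_image("top")
    return s,S,T
def rigof(w,o=None):
    c,n=np.cos(TH),np.sin(TH); return np.array([[c,n],[-n,c]])@(np.array(w[:2])-(OS if o is None else o))
E
cat > dial.py <<'E'
from h import *
import sys
s=get_state(); print(s["position"].round(4),s["contact_force"].round(1))
S=get_image("scene");T=get_image("top")
yc=float(sys.argv[1]) if len(sys.argv)>1 else rigof(s["position"])[1]-.047
print("yc",round(yc,4)); print("S",np.round(read_dial(S,OS,yc) or [],2)); print("T",np.round(read_dial(T,OT,yc) or [],2))
cv2.imwrite("pics/last.png",np.hstack([rect(S,OS,yc,.2),rect(T,OT,yc,.2)]))
E
python3 dial.py
```

```text
[0.6527 0.1064 0.0861] [-1.3 -1.7  1.6]
yc 0.1325
S [116.87   0.46   0.    -1.5 ]
T [164.28  -2.24  -1.5   -2.5 ]
```

Request:
{"name": "play_rows", "arguments": {
  "series": [
    {"fingers": 1, "dx": -1.8, "dy": -3.6, "dz": 0, "turn": 0},
    {"fingers": 1, "dx": -1.8, "dy": -3.6, "dz": 0, "turn": 0},
    {"fingers": 1, "dx": 0, "dy": 0, "dz": 0, "turn": 0}
  ]
}}

```text
clock: 5.87
position: [0.6504, 0.1017, 0.0862]
ee_rot: [0.031, -0.53, 0.847, -0.009]
contact_force: [0.5, -1.2, 1.0]
width: 0.0159
```

```bash
python3 dial.py
```

```text
[0.6504 0.1017 0.0862] [ 0.5 -1.2  1. ]
yc 0.1272
S [128.15   0.84  -0.5   -1.5 ]
T [157.88  -2.41  -2.5   -3.  ]
```

Request:
{"name": "play_rows", "arguments": {
  "series": [
    {"fingers": 1, "dx": -1.8, "dy": -3.6, "dz": 0, "turn": 0},
    {"fingers": 1, "dx": -1.8, "dy": -3.6, "dz": 0, "turn": 0},
    {"fingers": 1, "dx": 0, "dy": 0, "dz": 0, "turn": 0}
  ]
}}

```text
clock: 6.22
position: [0.6483, 0.0975, 0.0863]
ee_rot: [0.034, -0.529, 0.848, -0.008]
contact_force: [-2.2, -2.2, 2.6]
width: 0.0152
```

```bash
python3 dial.py
```

```text
[0.6483 0.0975 0.0863] [-2.2 -2.2  2.6]
yc 0.1226
S [134.28   5.46  -0.5   -4.5 ]
T [159.24  -2.59  -3.    -0.5 ]
```

View pics/last.png

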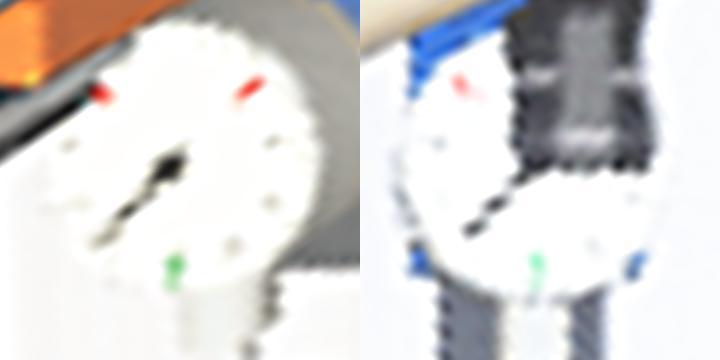

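The needle points about 45° short of green in both views, so the plunger is about 5.4 mm in. It needs about 2.3 mm more.

Request:
{"name": "play_rows", "arguments": {
  "series": [
    {"fingers": 1, "dx": -1.5, "dy": -3.1, "dz": 0, "turn": 0},
    {"fingers": 1, "dx": 0, "dy": 0, "dz": 0, "turn": 0},
    {"fingers": 1, "dx": 0, "dy": 0, "dz": 0, "turn": 0}
  ]
}}

```text
clock: 6.57
position: [0.6474, 0.0957, 0.0863]
ee_rot: [0.035, -0.529, 0.848, -0.007]
contact_force: [0.6, 2.3, 1.3]
width: 0.0156
```

```bash
python3 dial.py
```

```text
[0.6474 0.0957 0.0863] [0.6 2.3 1.3]
yc 0.1205
S [117.97   7.41  -2.    -4.  ]
T [150.95  -2.3   -2.    -1.5 ]
```

Request:
{"name": "play_rows", "arguments": {
  "series": [
    {"fingers": 0.5, "dx": 0, "dy": 0, "dz": 0, "turn": 0},
    {"fingers": 0.2, "dx": 0, "dy": 0, "dz": 0, "turn": 0},
    {"fingers": -0.2, "dx": 0, "dy": 0, "dz": 0, "turn": 0},
    {"fingers": -0.2, "dx": 0, "dy": 0, "dz": 0, "turn": 0},
    {"fingers": -0.2, "dx": 0, "dy": 0, "dz": 20, "turn": 0},
    {"fingers": -0.2, "dx": 0, "dy": 0, "dz": 30, "turn": 0},
    {"fingers": -0.2, "dx": 0, "dy": 0, "dz": 30, "turn": 0},
    {"fingers": -0.2, "dx": 0, "dy": 0, "dz": 0, "turn": 0}
  ]
}}

```text
clock: 7.33
position: [0.6452, 0.0951, 0.1657]
ee_rot: [0.032, -0.528, 0.849, -0.004]
contact_force: [0.9, 0.3, 0.6]
width: 0.0513
```

```bash
python3 dial.py 0.1205; python3 - <<'E'
from h import *
s=get_state(); print(s["ee_rot"],s["width"],s["qpos"])
S=get_image("scene"); save(S,"f",(250,170,420,290),4.5)
E
```

```text
[0.6452 0.0951 0.1657] [0.9 0.3 0.6]
yc 0.1205
S [114.88   7.41  -2.    -4.  ]
T [116.32  18.21  -0.5   -6.5 ]
[ 0.02884721 -0.52803346  0.84872988 -0.00246979] 0.05119722490289337 [0.02593769 0.409802   1.50919596 0.02706934 1.17044691 2.04454197]
```

View pics/f.png

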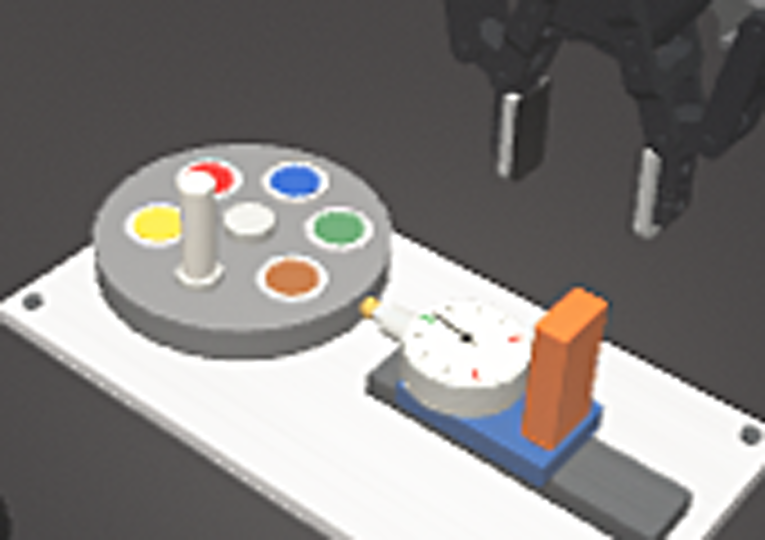

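The plunger reads 7.4 mm with the hand clear, and the ball is on the wheel's edge at (370,305). Now to the crank pin, whose top is at (197,182).

Request:
{"name": "play_rows", "arguments": {
  "series": [
    {"fingers": -0.4, "dx": -4, "dy": -20, "dz": 0, "turn": 0},
    {"fingers": -0.4, "dx": -4, "dy": -20, "dz": 0, "turn": 0},
    {"fingers": -0.4, "dx": -4, "dy": -20, "dz": 0, "turn": 0},
    {"fingers": -0.4, "dx": -4, "dy": -20, "dz": 0, "turn": 0},
    {"fingers": -0.4, "dx": -4, "dy": -20, "dz": 0, "turn": 0},
    {"fingers": -0.4, "dx": -4, "dy": -20, "dz": 0, "turn": 0},
    {"fingers": -0.4, "dx": -4, "dy": -20, "dz": 0, "turn": 0},
    {"fingers": -0.4, "dx": -4, "dy": -14, "dz": 0, "turn": 0},
    {"fingers": -0.4, "dx": 0, "dy": 0, "dz": 0, "turn": 0},
    {"fingers": -0.4, "dx": 0, "dy": 0, "dz": 0, "turn": 0}
  ]
}}

```text
clock: 8.32
position: [0.5975, -0.0627, 0.1422]
ee_rot: [0.017, -0.529, 0.849, 0.009]
contact_force: [0.3, 0.5, 0.7]
width: 0.0597
```

Request:
{"name": "play_rows", "arguments": {
  "series": [
    {"fingers": -0.4, "dx": 8, "dy": -1.5, "dz": 0, "turn": 0},
    {"fingers": -0.4, "dx": 7, "dy": -1, "dz": 0, "turn": 0},
    {"fingers": -0.4, "dx": 0, "dy": 0, "dz": 0, "turn": 0}
  ]
}}

```text
clock: 8.57
position: [0.6131, -0.0633, 0.14]
ee_rot: [0.016, -0.529, 0.848, 0.01]
contact_force: [0.1, 0.3, 0.4]
width: 0.0598
```

```bash
python3 - <<'E'
from h import *
s=get_state(); print(s["position"],s["ee_rot"],s["width"])
S=get_image("scene");T=get_image("top")
cr=lambda p,x,y:cv2.resize(p["pixels"][y:y+100,x:x+100,::-1],None,fx=4,fy=4,interpolation=cv2.INTER_CUBIC)
cv2.imwrite("pics/g.png",np.hstack([cr(S,250,150),cr(T,270,130)]))
E
python3 dial.py .1205
```

```text
[ 0.61308129 -0.06325776  0.14002085] [ 0.01602702 -0.52889183  0.84847444  0.0103775 ] 0.059755748277529164
[ 0.6119 -0.063   0.1401] [-0.5 -0.3 -0.7]
yc 0.1205
S [114.43   7.41  -2.    -4.  ]
T [67.89  7.53 -0.5  -6.5 ]
```

View pics/g.png

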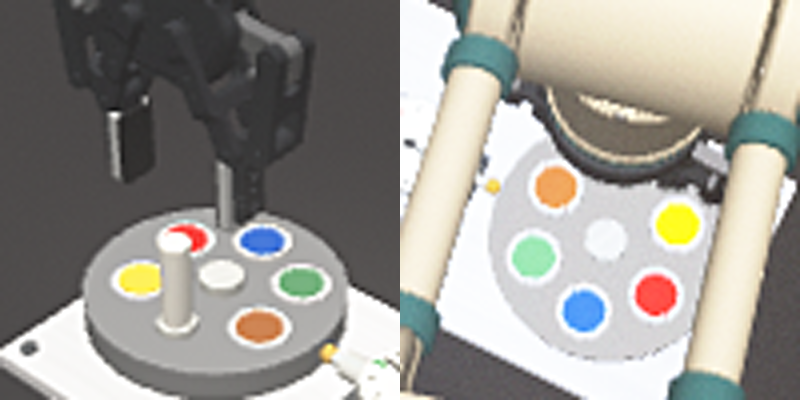

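```bash
python3 - <<'E'
from h import *
from scipy.spatial.transform import Rotation as Ro
s=get_state(); q=s["ee_rot"]; M=Ro.from_quat([q[1],q[2],q[3],q[0]]).as_matrix(); print(M[:,2])
S=get_image("scene")
w=s["width"]; pos=s["position"]
for ah in (.011,.004,-.002):
    pts=[pos+M@np.array([x,0,ah]) for x in (-w/2,0,w/2)]
    print(ah,((proj(S,pts)-[250,150])*4).round())
print("pin pred",((proj(S,[.6137,-.0654,.106])-[250,150])*4).round(), "hand dropped", ((proj(S,pos+M[:,2]*(pos[2]-.106)/-M[2,2])-[250,150])*4).round())
print(back(S,np.array([175,238])/4+[250,150],.106))
E
```

```text
[ 0.0146425   0.03458538 -0.99929448]
0.011 [[228. 225.]
 [181. 203.]
 [135. 181.]]
0.004 [[228. 213.]
 [180. 190.]
 [134. 169.]]
-0.002 [[227. 202.]
 [179. 180.]
 [134. 158.]]
pin pred [[175. 244.]] hand dropped [[183. 243.]]
[ 0.60927739 -0.06662927  0.106     ]
```

Request:
{"name": "play_rows", "arguments": {
  "series": [
    {"fingers": -0.4, "dx": -1, "dy": -2.5, "dz": -18, "turn": 0},
    {"fingers": -0.4, "dx": 0, "dy": 0, "dz": -20, "turn": 0},
    {"fingers": -0.4, "dx": 0, "dy": 0, "dz": -16, "turn": 0},
    {"fingers": -0.4, "dx": 0, "dy": 0, "dz": 0, "turn": 0},
    {"fingers": -0.4, "dx": 0, "dy": 0, "dz": 0, "turn": 0}
  ]
}}

```text
clock: 9.23
position: [0.6111, -0.0648, 0.0875]
ee_rot: [0.017, -0.53, 0.848, 0.009]
contact_force: [-0.1, -0.1, 0.7]
width: 0.0597
```

Request:
{"name": "play_rows", "arguments": {
  "series": [
    {"fingers": -0.4, "dx": 0, "dy": -1, "dz": -7, "turn": 0},
    {"fingers": 0, "dx": 0, "dy": 0, "dz": 0, "turn": 0},
    {"fingers": 0.3, "dx": 0, "dy": 0, "dz": 0, "turn": 0},
    {"fingers": 0.5, "dx": 0, "dy": 0, "dz": 0, "turn": 0},
    {"fingers": 0.7, "dx": 0, "dy": 0, "dz": 0, "turn": 0},
    {"fingers": 1, "dx": 0, "dy": 0, "dz": 0, "turn": 0},
    {"fingers": 1, "dx": 0, "dy": 0, "dz": 0, "turn": 0},
    {"fingers": 1, "dx": 0, "dy": 0, "dz": 0, "turn": 0}
  ],
  "squeeze": 20
}}

```text
clock: 9.9
position: [0.6119, -0.0668, 0.083]
ee_rot: [0.018, -0.53, 0.848, 0.007]
contact_force: [-0.7, -0.9, -1.4]
width: 0.0154
```

```bash
cat > arc.py <<'E'
from h import *
import sys,json
C=np.array([.5712,-.0555]); n=int(sys.argv[1]); st=float(sys.argv[2]); g=float(sys.argv[3])
s=get_state(); d=s["position"][:2]-C; r=np.hypot(*d)*1e3; w=np.arctan2(d[1],d[0]); f=s["contact_force"]
er=np.array([np.cos(w),np.sin(w)]); et=np.array([-er[1],er[0]])
S=get_image("scene");T=get_image("top")
a=read_dial(S,OS,.1205); b=read_dial(T,OT,.1205)
print("t",s["clock"].round(2),"z",s["position"][2].round(4),"phi rig",(w-TH).round(3),"r",r.round(1),"Frad",(f[:2]@er).round(1),"Ftan",(f[:2]@et).round(1),"w",s["width"].round(4),"q6",s["qpos"][5].round(2))
print("S",np.round(a or [],2),"T",np.round(b or [],2))
open("log.txt","a").write(json.dumps([w-TH,(a or [0,0])[1],(b or [0,0])[1]])+"\n")
dphi=st/42*g; corr=(42-r)/n*0.5
for i in range(n):
    m=w+np.sign(st)*0+dphi*(i+.5)
    v=np.array([-np.sin(m),np.cos(m)])*st+np.array([np.cos(m),np.sin(m)])*corr
    print(v.round(1),end=" ")
print("dz",(.083-s["position"][2])*1e3)
E
python3 arc.py 5 8 0.85
```

```text
Traceback (most recent call last):
  File "arc.py", line 8, in <module>
    print("t",s["clock"].round(2),"z",s["position"][2].round(4),"phi rig",(w-TH).round(3),"r",r.round(1),"Frad",(f[:2]@er).round(1),"Ftan",(f[:2]@et).round(1),"w",s["width"].round(4),"q6",s["qpos"][5].round(2))
              ^^^^^^^^^^^^^^^^
AttributeError: 'float' object has no attribute 'round'
```

```bash
sed -i 's/^print("t".*/print(np.round([s["clock"],s["position"][2],w-TH,r,f[:2]@er,f[:2]@et,s["width"],s["qpos"][5]],3),"t z phi r Frad Ftan w q6")/' arc.py; python3 arc.py 5 8 0.85
```

```text
[ 1.0000e+01  8.3000e-02  1.9100e-01  4.2265e+01  5.2000e-02 -7.2000e-02
  1.6000e-02  1.7600e+00] t z phi r Frad Ftan w q6
S [128.54   7.56  -2.    -4.  ] T [86.21  7.67 -0.5  -6.5 ]
[1.5 7.9] [0.2 8. ] [-1.1  7.9] [-2.4  7.6] [-3.6  7.2] dz -0.052956675981971624
```

Request:
{"name": "play_rows", "arguments": {
  "series": [
    {"fingers": 1, "dx": 1.5, "dy": 7.9, "dz": 0, "turn": 0},
    {"fingers": 1, "dx": 0.2, "dy": 8, "dz": 0, "turn": 0},
    {"fingers": 1, "dx": -1.1, "dy": 7.9, "dz": 0, "turn": 0},
    {"fingers": 1, "dx": -2.4, "dy": 7.6, "dz": 0, "turn": 0},
    {"fingers": 1, "dx": -3.6, "dy": 7.2, "dz": 0, "turn": 0}
  ]
}}

```text
clock: 10.52
position: [0.6071, -0.0362, 0.0831]
ee_rot: [0.014, -0.531, 0.847, -0.0]
contact_force: [0.8, -6.2, -3.3]
width: 0.0157
```

```bash
python3 arc.py 5 8 0.85
```

```text
[ 1.0517e+01  8.3000e-02  9.5600e-01  4.0738e+01 -2.1860e+00 -5.8570e+00
  1.6000e-02  1.8260e+00] t z phi r Frad Ftan w q6
S [131.47   9.86  -4.    -5.  ] T [138.29  13.27  -2.     1.  ]
[-4.2  6.8] [-5.3  6. ] [-6.2  5.1] [-6.9  4. ] [-7.5  2.9] dz -0.05313819349880844
```

Request:
{"name": "play_rows", "arguments": {
  "series": [
    {"fingers": 1, "dx": -4.2, "dy": 6.8, "dz": 0, "turn": 0},
    {"fingers": 1, "dx": -5.3, "dy": 6, "dz": 0, "turn": 0},
    {"fingers": 1, "dx": -6.2, "dy": 5.1, "dz": 0, "turn": 0},
    {"fingers": 1, "dx": -6.9, "dy": 4, "dz": 0, "turn": 0},
    {"fingers": 1, "dx": -7.5, "dy": 2.9, "dz": 0, "turn": 0}
  ]
}}

```text
clock: 11.03
position: [0.5824, -0.0174, 0.0834]
ee_rot: [0.015, -0.533, 0.846, -0.009]
contact_force: [5.8, -4.5, -7.8]
width: 0.0152
```

```bash
python3 arc.py 5 8 0.85
```

```text
[ 1.1033e+01  8.3000e-02  1.7470e+00  3.9751e+01 -2.6300e+00 -6.8530e+00
  1.5000e-02  1.8600e+00] t z phi r Frad Ftan w q6
S [124.61  11.79  -4.5   -3.  ] T []
[-7.8  1.8] [-8.   0.6] [-8.  -0.7] [-7.7 -2. ] [-7.3 -3.2] dz -0.37429224432712627
```

View pics/last.png

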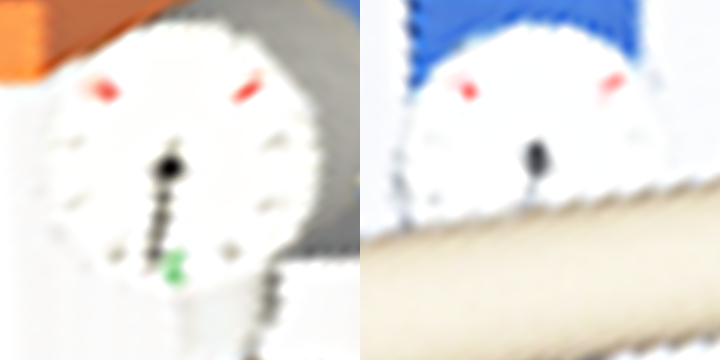

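That picture was the stored one from before the turn (needle 11° short of green, 7.4 mm), and it matches the reader. Continuing round.

Request:
{"name": "play_rows", "arguments": {
  "series": [
    {"fingers": 1, "dx": -7.8, "dy": 1.8, "dz": 0, "turn": 0},
    {"fingers": 1, "dx": -8, "dy": 0.6, "dz": 0, "turn": 0},
    {"fingers": 1, "dx": -8, "dy": -0.7, "dz": 0, "turn": 0},
    {"fingers": 1, "dx": -7.7, "dy": -2, "dz": 0, "turn": 0},
    {"fingers": 1, "dx": -7.3, "dy": -3.2, "dz": 0, "turn": 0}
  ]
}}

```text
clock: 11.55
position: [0.5529, -0.0199, 0.0835]
ee_rot: [0.024, -0.531, 0.847, -0.013]
contact_force: [5.4, 2.3, -6.8]
width: 0.0152
```

```bash
sed -i 's/^a=read_dial/np.save("lastS.npy",rect(S,OS,.1205,.2));a=read_dial/' arc.py; python3 arc.py 5 8 0.85
```

```text
[ 1.1550e+01  8.4000e-02  2.5080e+00  3.9985e+01 -4.1400e-01 -5.8050e+00
  1.5000e-02  1.8410e+00] t z phi r Frad Ftan w q6
S [126.3  12.2  -4.   -3. ] T []
[-6.9 -4.1] [-6.2 -5.1] [-5.3 -6. ] [-4.2 -6.8] [-3.1 -7.4] dz -0.5265755090790442
```

Request:
{"name": "play_rows", "arguments": {
  "series": [
    {"fingers": 1, "dx": -6.9, "dy": -4.1, "dz": 0, "turn": 0},
    {"fingers": 1, "dx": -6.2, "dy": -5.1, "dz": 0, "turn": 0},
    {"fingers": 1, "dx": -5.3, "dy": -6, "dz": 0, "turn": 0},
    {"fingers": 1, "dx": -4.2, "dy": -6.8, "dz": 0, "turn": 0},
    {"fingers": 1, "dx": -3.1, "dy": -7.4, "dz": 0, "turn": 0}
  ]
}}

```text
clock: 12.07
position: [0.531, -0.0441, 0.0835]
ee_rot: [0.031, -0.529, 0.848, -0.01]
contact_force: [3.0, 4.4, -5.5]
width: 0.0153
```

```bash
python3 arc.py 5 8 0.85
```

```text
[ 1.2067e+01  8.4000e-02  3.3280e+00  4.1729e+01 -1.6770e+00 -5.0230e+00
  1.5000e-02  1.7690e+00] t z phi r Frad Ftan w q6
S [118.17  10.87  -3.5   -4.  ] T [73.92 11.14 -2.5  -5.  ]
[-1.6 -7.8] [-0.3 -8. ] [ 1.  -7.9] [ 2.3 -7.7] [ 3.5 -7.2] dz -0.5296787792408025
```

Request:
{"name": "play_rows", "arguments": {
  "series": [
    {"fingers": 1, "dx": -1.6, "dy": -7.8, "dz": 0, "turn": 0},
    {"fingers": 1, "dx": -0.3, "dy": -8, "dz": 0, "turn": 0},
    {"fingers": 1, "dx": 1, "dy": -7.9, "dz": 0, "turn": 0},
    {"fingers": 1, "dx": 2.3, "dy": -7.7, "dz": 0, "turn": 0},
    {"fingers": 1, "dx": 3.5, "dy": -7.2, "dz": 0, "turn": 0}
  ]
}}

```text
clock: 12.58
position: [0.5328, -0.0762, 0.0834]
ee_rot: [0.031, -0.528, 0.848, -0.003]
contact_force: [-1.7, 4.7, 0.1]
width: 0.0153
```

```bash
python3 arc.py 5 8 0.85
```

```text
[ 1.2583e+01  8.3000e-02 -2.1850e+00  4.3667e+01 -7.6100e-01 -4.8930e+00
  1.5000e-02  1.6940e+00] t z phi r Frad Ftan w q6
S [113.73   8.95  -3.5   -5.  ] T [50.31  8.8  -1.   -5.5 ]
[ 4.5 -6.6] [ 5.5 -5.8] [ 6.4 -4.8] [ 7.1 -3.8] [ 7.6 -2.6] dz -0.426547236144173
```

Request:
{"name": "play_rows", "arguments": {
  "series": [
    {"fingers": 1, "dx": 4.5, "dy": -6.6, "dz": 0, "turn": 0},
    {"fingers": 1, "dx": 5.5, "dy": -5.8, "dz": 0, "turn": 0},
    {"fingers": 1, "dx": 6.4, "dy": -4.8, "dz": 0, "turn": 0},
    {"fingers": 1, "dx": 7.1, "dy": -3.8, "dz": 0, "turn": 0},
    {"fingers": 1, "dx": 7.6, "dy": -2.6, "dz": 0, "turn": 0}
  ]
}}

```text
clock: 13.1
position: [0.5596, -0.0987, 0.0834]
ee_rot: [0.027, -0.529, 0.848, 0.002]
contact_force: [-3.6, 4.0, 1.9]
width: 0.0151
```

```bash
sed -i 's/.5712,-.0555/.5700,-.0573/' arc.py; python3 arc.py 5 8 0.85
```

```text
[ 1.3100e+01  8.3000e-02 -1.3540e+00  4.2644e+01 -3.0170e+00 -4.4730e+00
  1.5000e-02  1.6710e+00] t z phi r Frad Ftan w q6
S [134.47   6.55  -1.    -4.5 ] T [88.16  6.79  0.   -7.  ]
[ 7.9 -1.2] [8. 0.] [7.9 1.3] [7.6 2.6] [7.1 3.8] dz -0.4003406784992142
```

Request:
{"name": "play_rows", "arguments": {
  "series": [
    {"fingers": 1, "dx": 7.9, "dy": -1.2, "dz": 0, "turn": 0},
    {"fingers": 1, "dx": 8, "dy": 0, "dz": 0, "turn": 0},
    {"fingers": 1, "dx": 7.9, "dy": 1.3, "dz": 0, "turn": 0},
    {"fingers": 1, "dx": 7.6, "dy": 2.6, "dz": 0, "turn": 0},
    {"fingers": 1, "dx": 7.1, "dy": 3.8, "dz": 0, "turn": 0}
  ]
}}

```text
clock: 13.62
position: [0.5961, -0.0917, 0.0834]
ee_rot: [0.023, -0.529, 0.848, 0.005]
contact_force: [-7.2, 0.8, 3.4]
width: 0.0154
```

```bash
python3 arc.py 5 8 0.85
```

```text
[ 1.3617e+01  8.3000e-02 -4.5900e-01  4.3226e+01 -5.0210e+00 -5.2580e+00
  1.5000e-02  1.7080e+00] t z phi r Frad Ftan w q6
S [138.83   6.37  -1.5   -4.  ] T [97.04  6.58  0.   -6.5 ]
[5.9 5.4] [4.9 6.3] [3.8 7. ] [2.7 7.5] [1.4 7.9] dz -0.3532651218646071
```

Request:
{"name": "play_rows", "arguments": {
  "series": [
    {"fingers": 1, "dx": 5.9, "dy": 5.4, "dz": 0, "turn": 0},
    {"fingers": 1, "dx": 4.9, "dy": 6.3, "dz": 0, "turn": 0},
    {"fingers": 1, "dx": 3.8, "dy": 7, "dz": 0, "turn": 0},
    {"fingers": 1, "dx": 2.7, "dy": 7.5, "dz": 0, "turn": 0},
    {"fingers": 1, "dx": 1.4, "dy": 7.9, "dz": 0, "turn": 0}
  ]
}}

```text
clock: 14.13
position: [0.6125, -0.0635, 0.0834]
ee_rot: [0.015, -0.532, 0.847, 0.002]
contact_force: [-4.1, -5.0, 2.0]
width: 0.0154
```

```bash
python3 arc.py 5 8 0.85
```

```text
[ 1.4133e+01  8.3000e-02  3.1800e-01  4.2979e+01 -3.3470e+00 -5.5700e+00
  1.5000e-02  1.7760e+00] t z phi r Frad Ftan w q6
S [122.09   7.88  -2.5   -5.  ] T [76.08  7.85 -0.5  -6.5 ]
[0.4 8. ] [-0.9  8. ] [-2.2  7.7] [-3.4  7.3] [-4.5  6.6] dz -0.4201490824637527
```

Request:
{"name": "play_rows", "arguments": {
  "series": [
    {"fingers": 1, "dx": 0.4, "dy": 8, "dz": 0, "turn": 0},
    {"fingers": 1, "dx": -0.9, "dy": 8, "dz": 0, "turn": 0},
    {"fingers": 1, "dx": -2.2, "dy": 7.7, "dz": 0, "turn": 0},
    {"fingers": 1, "dx": -3.4, "dy": 7.3, "dz": 0, "turn": 0},
    {"fingers": 1, "dx": -4.5, "dy": 6.6, "dz": 0, "turn": 0}
  ]
}}

```text
clock: 14.65
position: [0.6068, -0.0361, 0.0835]
ee_rot: [0.014, -0.533, 0.846, -0.008]
contact_force: [1.4, -5.9, -4.2]
width: 0.0153
```

```bash
python3 arc.py 5 8 0.85; cat log.txt; python3 - <<'E'
import json,numpy as np
D=np.array([json.loads(l) for l in open("log.txt")]); 
for col in (1,2):
    k=(D[:,col]>1)&(D[:,col]<13); d=D[k]; A=np.c_[np.ones(len(d)),np.cos(d[:,0]),np.sin(d[:,0])]
    x=np.linalg.lstsq(A,d[:,col],rcond=None)[0]; print(x[0],np.hypot(*x[1:]),"high phi",np.arctan2(x[2],x[1]),(A@x-d[:,col]).round(2))
E
```

```text
[ 1.4650e+01  8.4000e-02  9.8400e-01  4.2494e+01 -1.7420e+00 -5.8470e+00
  1.5000e-02  1.8350e+00] t z phi r Frad Ftan w q6
S [131.29   9.86  -4.    -5.  ] T [127.08  13.41  -7.    -2.5 ]
[-4.6  6.6] [-5.6  5.7] [-6.4  4.8] [-7.1  3.7] [-7.6  2.5] dz -0.5447005004513561
[0.1913831219481647, 7.556213017751479, 7.674556213017752]
[0.9557196119502334, 9.863905325443787, 13.266272189349113]
[1.7474776310291007, 11.78698224852071, 0]
[2.5081440056048474, 12.201183431952664, 0]
[3.327880647252623, 10.8698224852071, 11.136094674556213]
[-2.184720079732655, 8.946745562130177, 8.798816568047338]
[-1.3542554644176918, 6.550295857988166, 6.78698224852071]
[-0.45924567112361814, 6.372781065088757, 6.579881656804734]
[0.31750260247418227, 7.881656804733728, 7.85207100591716]
[0.9836286188866882, 9.863905325443787, 13.414201183431953]
9.257066666061895 3.046456040604951 high phi 2.351551588483806 [ 0.01 -0.08 -0.02  0.07  0.09 -0.22  0.13  0.    0.01  0.01]
9.348786798399502 3.0215544775343597 high phi 2.3657724476777666 [-0.04 -0.06  0.06  0.03 -0.1   0.11]
```

The cosine fit is clean: amplitude 3.05 mm, residuals at most 0.22 mm, high spot at crank angle about 2.36 rad. There is 1.37 rad left to turn.

Request:
{"name": "play_rows", "arguments": {
  "series": [
    {"fingers": 1, "dx": -4.6, "dy": 6.6, "dz": 0, "turn": 0},
    {"fingers": 1, "dx": -5.6, "dy": 5.7, "dz": 0, "turn": 0},
    {"fingers": 1, "dx": -6.4, "dy": 4.8, "dz": 0, "turn": 0},
    {"fingers": 1, "dx": -7.1, "dy": 3.7, "dz": 0, "turn": 0},
    {"fingers": 1, "dx": -7.6, "dy": 2.5, "dz": 0, "turn": 0}
  ]
}}

```text
clock: 15.17
position: [0.587, -0.0192, 0.0836]
ee_rot: [0.021, -0.532, 0.846, -0.018]
contact_force: [6.4, -1.1, -7.2]
width: 0.0154
```

```bash
python3 arc.py 4 8 0.85
```

```text
[ 1.5167e+01  8.4000e-02  1.6130e+00  4.1723e+01  1.5760e+00 -6.2960e+00
  1.5000e-02  1.8670e+00] t z phi r Frad Ftan w q6
S [116.25  11.43  -4.    -3.5 ] T []
[-7.5  2.7] [-7.9  1.4] [-8.   0.2] [-7.9 -1.1] dz -0.639136829432202
```

Request:
{"name": "play_rows", "arguments": {
  "series": [
    {"fingers": 1, "dx": -7.5, "dy": 2.7, "dz": 0, "turn": 0},
    {"fingers": 1, "dx": -7.9, "dy": 1.4, "dz": 0, "turn": 0},
    {"fingers": 1, "dx": -8, "dy": 0.2, "dz": 0, "turn": 0},
    {"fingers": 1, "dx": -7.9, "dy": -1.1, "dz": 0, "turn": 0},
    {"fingers": 1, "dx": 0, "dy": 0, "dz": 0, "turn": 0}
  ]
}}

```text
clock: 15.68
position: [0.5626, -0.0167, 0.0836]
ee_rot: [0.027, -0.531, 0.847, -0.022]
contact_force: [-5.4, -2.7, 2.0]
width: 0.0155
```

```bash
python3 arc.py 2 8 0.85
```

```text
[ 1.5683e+01  8.4000e-02  2.2130e+00  4.1306e+01 -1.6570e+00  5.7980e+00
  1.6000e-02  1.8640e+00] t z phi r Frad Ftan w q6
S [121.    12.26  -4.    -3.  ] T []
[-7.8 -1.9] [-7.4 -3.1] dz -0.6207823758482972
```

Request:
{"name": "play_rows", "arguments": {
  "series": [
    {"fingers": 1, "dx": -7.3, "dy": -1.8, "dz": 0, "turn": 0},
    {"fingers": 1, "dx": 0, "dy": 0, "dz": 0, "turn": 0},
    {"fingers": 1, "dx": 0, "dy": 0, "dz": 0, "turn": 0},
    {"fingers": 0.5, "dx": 0, "dy": 0, "dz": 0, "turn": 0},
    {"fingers": 0.1, "dx": 0, "dy": 0, "dz": 0, "turn": 0},
    {"fingers": -0.3, "dx": 0, "dy": 0, "dz": 0, "turn": 0},
    {"fingers": -0.3, "dx": 0, "dy": 0, "dz": 0, "turn": 0},
    {"fingers": -0.3, "dx": 0, "dy": 0, "dz": 20, "turn": 0},
    {"fingers": -0.3, "dx": 0, "dy": 0, "dz": 30, "turn": 0},
    {"fingers": -0.3, "dx": 0, "dy": 0, "dz": 35, "turn": 0},
    {"fingers": -0.3, "dx": 0, "dy": 0, "dz": 20, "turn": 0},
    {"fingers": -0.3, "dx": 0, "dy": 0, "dz": 0, "turn": 0}
  ]
}}

```text
clock: 16.78
position: [0.5601, -0.0167, 0.1936]
ee_rot: [0.031, -0.53, 0.847, -0.022]
contact_force: [0.5, 0.1, 0.0]
width: 0.0552
```

```bash
python3 arc.py 1 8 0.85; python3 - <<'E'
from h import *
S=get_image("scene"); save(S,"z",(150,130,410,290),3)
E
```

```text
[16.783  0.194  2.273 41.774 -0.069 -0.5    0.055  1.861] t z phi r Frad Ftan w q6
S [120.31  12.23  -4.    -3.  ] T []
[-7.6 -2.4] dz -110.64728690977198
```

View pics/z.png

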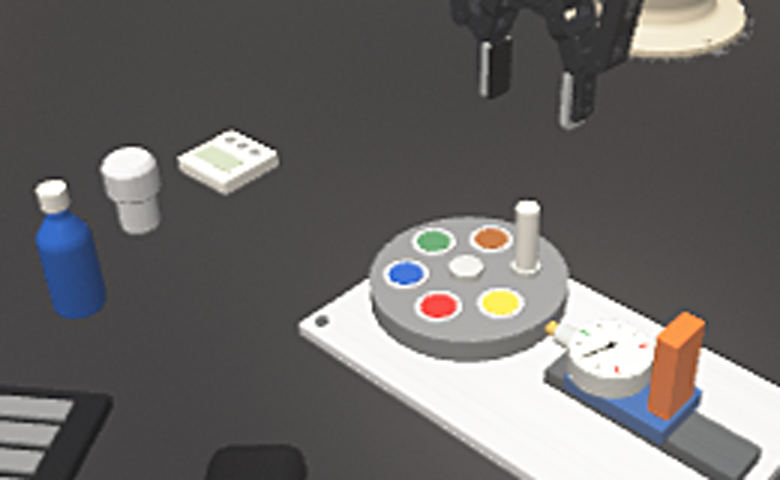

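The hand is clear, the needle stands near 12 mm (fit maximum 12.3 mm), and the pin top is at (527,207). The bystanders are standing where they were. Handing in.

```bash
python3 - <<'E'
from h import *
S=get_image("scene"); X=back(S,np.array([527,206])/3+[150,130],.106); q=rigof(X); print(q,np.arctan2(q[1],q[0]), read_dial(S,OS,.1205))
sign_off()
E
```

```text
[-0.0320487   0.02831345] 2.417996340077036 (np.float32(120.51611), np.float64(12.23076923076923), np.float64(-4.0), np.float64(-3.0))
the job is handed in; nothing more can be done
```

I did every step of the task and handed it in at about 17 s. There is no verdict yet, so the result rests on my own checks.

- **Indicator:** I slid it up by its tab with a 20 N grip until the plunger was pressed in about 7.4 mm. The dial read the same after I let go.
- **Turn:** I carried the crank pin anticlockwise from about 0.2 rad to about 8.6 rad, more than one full turn. The plunger stayed pressed throughout, with sampled dial readings between 6.4 and 12.3 mm. Wrist forces stayed below about 10 N in every reading.
- **High spot:** The dial readings fit a cosine of 3.05 mm, as expected, with the high spot at a crank angle of about 2.36 rad. I left the pin at 2.27 rad by the hand position, or 2.42 rad by the last picture, so about 5° off or less.
- **Final state:** The plunger reads 12.2 mm against a fitted maximum of 12.3 mm. The hand is open and about 110 mm above where it held the pin. The bottle, timer and eyepiece stand as they were.

**Checks that disagreed:**
- The two cameras placed the rig about 6 mm apart. The scene camera matched the gripper, so I relied mainly on that one.
- The top camera's dial reading was wrong or missing whenever the arm hid the dial. Where it could see the dial, the two agreed within about 0.3 mm.

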